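Clamp the two blanks in the fold-out-crank press

TASK

Two wooden blanks lie flush on each other in the small laminating press: clamp them together. Swing the folded crank handle fully upright before cranking, wind the press down (clockwise from above) until the sprung pad bears firmly on the blanks and its springs are clearly squeezed, then fold the handle flat along its arm again and leave the press clamped. Do not shift the layers against each other or disturb the brush and the toy car lying next to the press.

Things in the scene. Friction and masses are not known exactly. Their poses are not given: they have to be found in the camera images.
- press: Laminating press fixed to the bench: wooden base board 170x240x25 mm, steel posts (18 mm thick) at y = +-105 mm, dark cross beam 60x250 mm between z = 152 and 180 mm, crank on top. Origin: centre of the base board's underside; z up, y along the beam.
- press_axis (a point): Point on the vertical crank axis (over the middle of the press), 224 mm above the bench, at the height of the handle's pivot.
- handle_pivot (a point): Middle of the level hinge pin on which the handle folds, at the outer end of the crank arm: 75 mm from the crank axis, 224 mm above the bench; turns with the crank. Axis to pivot is the arm's direction. The arm is a flat bar 22 mm wide, top at 198 mm; the nut on the axis (18 mm wide) reaches 205 mm, the hinge lugs (22 mm wide) 232 mm.
- handle_grip (a point): Grip point on the handle's centre line, 65 mm from the pivot, 21 mm from the free end. The handle is a dark wooden sleeve, 22 mm thick, from 20 to 86 mm from the pivot, spinning freely on its length. Folded, it lies level over the arm (centre line 224 mm up), from the pivot inward across the crank axis; swung out, it stands upright over the pivot, its end 310 mm up.
- handle (a joint): Fold angle of the handle, rad: 0 folded flat over the arm, 1.571 fully upright (hard stop at both). It swings in the vertical plane of the arm, rising from over the crank axis; friction 0.12 N m holds it wherever it is left. Pivoting between gripping fingers it may lag some 10 mm behind them, so push it on to its stop.
- crank (a joint): Crank angle, rad, growing clockwise seen from above, lowering the pad 16 mm a turn; starts at 0 to 2.5, stops at 13.74. Friction 0.25 N m (3.5 N at the handle) keeps it where it is left, also under load. The pad meets the layers near 10.2, then the springs add about 15 N per rad; 11.5 to 13.5 is a firm clamp.
- pad: Pressing pad under the beam: wooden plate 90x120x12 mm on two springs (6 N per mm, 12 mm stroke). Origin: centre of its underside, about 101 mm above the bench with the crank at 0.
- blank_low: Lower sawn wooden blank, lying flat in the middle of the press's base board: 50x80x25 mm, origin at the centre of its underside (25 mm above the bench).
- blank_top: Upper blank, same size, flush on the lower one; origin at the centre of its underside (50 mm above the bench), its top face at 75 mm.
- brush: Flat brush, 45x174x13 mm, lying in front of the press; a bystander. Origin: centre of its underside.
- toy_car_b: Wooden toy car, 62x144x61 mm, standing to the left of the press; a bystander. Origin: centre of its underside.

How it is judged:
On the way, in this order (a step that is already met when the one before it is completed fails the run):
1. the handle is swung fully upright while the pad is still well clear of the layers (value of joint handle above 1.35 rad and z of pad in the frame of press above 0.088 m), for 0.2 s.
2. with the handle still out, the press is cranked down until the pad bears firmly on the layers (value of joint handle above 1.1 rad and contact force between pad and blank_top above 12 N), for 0.2 s.
At the end, for the whole second after the job is handed in: The handle is folded flat again (fold angle under 0.2 rad), the pad still presses on the upper blank with more than 12 N and is at rest, and both blanks lie in the press (origins within 25 mm of its middle) flush within 8 mm of each other (value of joint handle below 0.2 rad and contact force between pad and blank_top above 12 N and linear speed of pad below 0.005 m/s and horizontal distance between blank_low and blank_top below 0.008 m and horizontal distance between each of blank_low, blank_top and press below 0.025 m and z of blank_top in the frame of press above 0.045 m); the robot touches nothing.
It fails at once if the brush or the toy car is pushed more than 30 mm (distance of any of brush, toy_car_b from where it was at the start of the episode above 0.03 m).
It also fails if it takes over 72 s, if anything falls off the work surface, if the arm or the gripper's body presses on something with over 40 N, if the wrist force passes 120 N, or if a joint passes its speed limit or range.

ROBOT

A 6-joint arm with a two-finger parallel gripper is mounted at the origin on a cart in front of the work surface, level with it; the furniture and walls round the work are solid. World frame = base frame: x ahead of the robot, y to its left, z up, the work surface at z = 0. Lengths are in m, angles in rad, forces in N, time in s.
With the tool pointing down it reaches from about 0.3 to 0.775 m from the base axis. Payload 14.6 kg.
Tool frame: the origin (TCP) lies on the centre line of the jaws, within the pads' length; the fingertips stand 19 mm ahead of it and the grasp point (between the pads) is the TCP; y points along the fingers, x is the direction in which the jaws open and shut, and the axes are right-handed (so a half turn about y gives the same grasp; the last joint's range is limited). The gripper opens to 94 mm and grips with 3 to 60 N. Pads are 16 mm wide; open, the fingers measure 119 mm over their backs; the gripper's body (75 mm by 177 mm) begins 78 mm behind the grasp point.
Start: joints at [-1.22, 0.3, 1.521, -0, 1.321, -0.067], TCP at [0.223, -0.503, 0.187] pointing down, gripper open.
Joint ranges: [-3.03, 3.03], [-0.79, 2.21], [0.23, 2.52], [-1.04, 4.18], [0, 3.07], [-2.55, 2.55]. Speed limits (rad/s): [2.22, 2.22, 2.57, 3.14, 3.14, 3.14].

INTERFACE

Orientations are given as [roll, pitch, yaw] about the fixed x, y, z axes, in that order (R = Rz(yaw) Ry(pitch) Rx(roll)).
In Python, from station import get_obs, cams, workorder gives the robot as it stands.
- The arm moves only by the shell command python3 -m handwheel 'ROWS' [FORCE]. ROWS is JSON, a list of rows, each an object of numbers: "fingers": the opening, from -1 (shut) to 1 (fully open); "x", "y", "z": the shift along the tool's x, y, z in m; "spin": the turn about the tool's y in degrees. In form: [{"fingers": .., "x": .., "y": .., "z": .., "spin": ..}, ...]. A call has exactly 10 rows; each row is the pose to reach, as a shift and turn from the pose commanded when the call began, along the tool's axes at that moment; what a row does not reach only later rows make up. A row lasts 1/10 s, in which the tool goes at most 50 mm and 8.59 degrees, less where a joint would pass 70% of its speed; a pose out of reach is approached as far as the arm can. A call with a gripper value outside its range is refused whole. The fingers move at their own pace and stop on an object; FORCE is the grip in N (left out, the last holds). Time passes only in rows, so rows that repeat a pose let the fingers close, or fill a call up. It gives the time, the measured TCP pose, the force and the opening at its end, in the units of the state.
- get_obs(): the state, without advancing time (a new reading comes with each control period).
- cams.camera(name): name is "scene" or "side" or "wrist"; returns (picture, depth): 420x560x3 uint8, red, green, blue; 420x560 float32, m along the optical axis (not along the pixel's ray), 0 where there is no reading.
- cams.get_calibration(name): a dict with "fx", "fy", "cx", "cy" (pixels), "dist" ([k1, k2, p1, p2, k3] as OpenCV has them; the pictures are not rectified), "view" (4x4, takes a point from world to camera coordinates). Camera axes: x right, y down, z forward; pixel columns grow to the right and rows downward; lengths in m; the calibration is good to about 2 mm. A picture is of the moment at which its call begins: read the wrist's pose just before it. get_calibration takes no time and is no camera call; for the wrist camera it gives the pose at the moment of the call.
- workorder.hand_in(): hands the job in, once; it reports no verdict.
The state is a dict: "time_s": time; "qpos": joint angles; "joint_vel": joint speeds; "tau": joint torques, N m; "ee_pos": TCP position; "eef_rot": TCP orientation; "force": force on the tool from outside, world axes, zero at the start; "moment": the same for the moment, N m; "grip_width": finger opening in m.
Only numpy, scipy, OpenCV 4.12 (cv2) and the standard library are available. Lean on these libraries where they do the work, as an engineer would, in place of code of your own. Each camera call takes 0.05 s, during which the arm holds its last target. There are 200 camera calls.

## Working session

There is one attempt and no reset: what is moved stays moved. The work goes in short steps, Python scripts to look and compute and a shell command to move; the robot and the scene stay as the last step left them, time stands still between calls to the robot, and variables do not carry over. Pictures are saved under pics/ and viewed, about 8 in all and at most 12, crops included, and the job is handed in when it is done.

```bash
mkdir -p pics; ls
cat > h.py <<'E'
import numpy as np,cv2
from station import get_obs,cams,workorder
from scipy.spatial.transform import Rotation as R
def snap(n,f):
    c=cams.get_calibration(n);im,d=cams.camera(n);cv2.imwrite('pics/'+f+'.png',im[:,:,::-1]);np.savez('pics/'+f,d=d,V=c['view'],K=[c['fx'],c['fy'],c['cx'],c['cy']],dist=c['dist']);return im,d
def world(f,u,v,z=None,depth=None):
    q=np.load('pics/'+f+'.npz');fx,fy,cx,cy=q['K'];K=np.array([[fx,0,cx],[0,fy,cy],[0,0,1]])
    a,b=cv2.undistortPoints(np.array([[[u,v]]],float),K,q['dist'])[0,0];T=np.linalg.inv(q['V']);r=np.array([a,b,1.])
    if z is None:
        s=depth or np.median(q['d'][int(v)-1:int(v)+2,int(u)-1:int(u)+2])
    else: s=(z-T[2,3])/(T[:3,:3]@r)[2]
    return T[:3,:3]@(r*s)+T[:3,3]
def proj(f,P):
    q=np.load('pics/'+f+'.npz');fx,fy,cx,cy=q['K'];K=np.array([[fx,0,cx],[0,fy,cy],[0,0,1]]);V=q['V']
    return cv2.projectPoints(np.array(P,float).reshape(-1,1,3),cv2.Rodrigues(V[:3,:3])[0],V[:3,3],K,q['dist'])[0][:,0]
E
python3 - <<'E'
from h import *
np.set_printoptions(precision=4,suppress=True)
o=get_obs();print(o)
a,_=snap('scene','s0');snap('side','d0')
for n in('scene','side'):print(n,np.linalg.inv(cams.get_calibration(n)['view'])[:3,3])
E
```

```text
pics
{'time_s': 0.0, 'qpos': array([-1.2196,  0.3005,  1.5216,  0.    ,  1.3207, -0.0666]), 'joint_vel': array([-0.0003,  0.0012,  0.    ,  0.0011, -0.0001, -0.0001]), 'tau': array([ -0.0005, -53.1814, -35.2739,   0.0708,   0.0244,  -0.0001]), 'ee_pos': array([ 0.2231, -0.5024,  0.1866]), 'eef_rot': array([-1.5707,  0.0012, -1.153 ]), 'force': array([ 0.1819,  0.4129, -0.4477]), 'moment': array([ 0.0155,  0.0072, -0.0314]), 'grip_width': 0.09391395089536132}
scene [-0.0563  0.6462  0.7797]
side [1.1341 0.5044 0.6949]
```

View pics/s0.png

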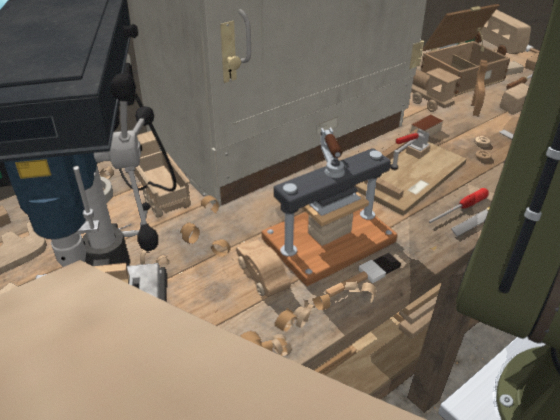

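View pics/d0.png

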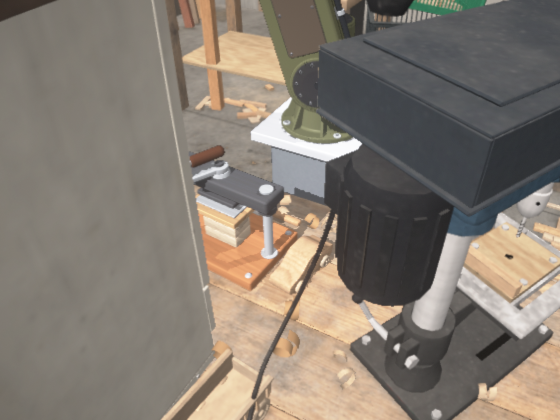

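The scene view shows the press at about (330,210), with its beam ends near (290,188) and (378,160). The cabinet stands behind it, the brush is at about (380,265) and the toy car at about (262,268). I'll enlarge it.

Run:
```python
from h import *
np.set_printoptions(precision=4,suppress=True)
im=cv2.imread('pics/s0.png')[115:290,235:425];a=cv2.resize(im,None,fx=4,fy=4,interpolation=cv2.INTER_CUBIC)
a=a[:600]
cv2.imwrite('pics/s0c.png',a)
for u,v,z in [(290,188,.18),(375,160,.18),(264,236,.025),(303,276,.025),(396,240,.025)]:print(u,v,world('s0',u,v,z),world('s0',u,v))
```

```text
290 188 [0.5678 0.1434 0.18  ] [0.5618 0.1482 0.1857]
375 160 [ 0.5392 -0.0516  0.18  ] [ 0.539  -0.0514  0.1802]
264 236 [0.6299 0.1606 0.025 ] [0.6336 0.1579 0.0208]
303 276 [0.4909 0.1685 0.025 ] [0.493  0.1667 0.0221]
396 240 [ 0.4528 -0.0524  0.025 ] [ 0.4649 -0.069   0.007 ]
```

View pics/s0c.png

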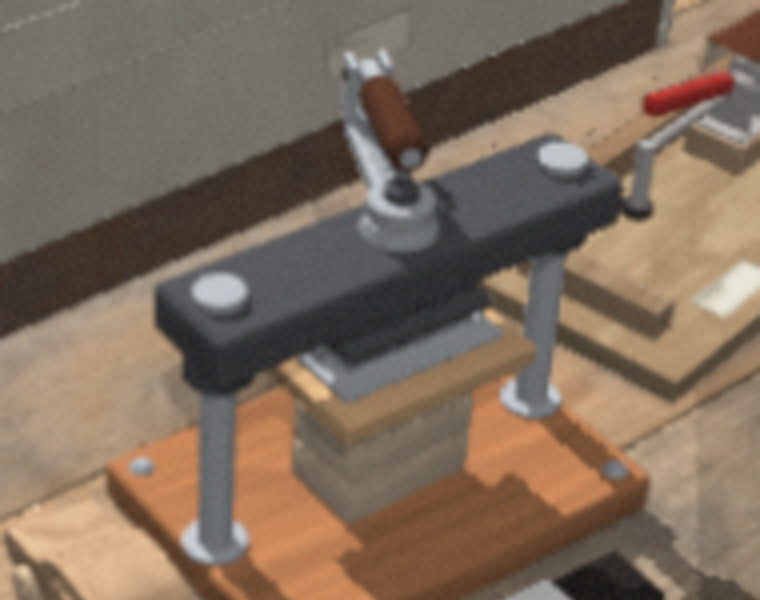

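Run:
```python
from h import *
np.set_printoptions(precision=4,suppress=True)
for n,u,v,z in [('capL',220,294,.184),('capR',563,158,.184),('nut',403,185,.205),('hub',398,205,.198),('lugL',349,58,.232),('lugR',384,54,.232),('hend',411,157,.224),('hfar',375,85,.224)]:
    U,V=235+u/4-.4,115+v/4-.4;print(n,world('s0',U,V,z),world('s0',U,V))
P=world('s0',290,188.6,.184);Q=world('s0',375.7,154.6,.184);print(P-Q,np.linalg.norm(P-Q),(P+Q)/2,np.arctan2(*(-(Q-P)[[0]],(P-Q)[1:2])))
# cabinet face
for u,v in [(230,100),(330,100),(400,80),(300,150)]:print(world('s0',u,v))
# side view
for u,v in [(266,189),(221,168),(190,157)]:print('side',world('d0',u,v),world('d0',u,v,.205))
```

```text
capL [0.5638 0.1475 0.184 ] [0.5627 0.1484 0.185 ]
capR [ 0.55   -0.0629  0.184 ] [ 0.5482 -0.0608  0.1858]
nut [0.5579 0.0413 0.205 ] [0.5607 0.0385 0.2024]
hub [0.554  0.0473 0.198 ] [0.5523 0.0491 0.1997]
lugL [0.6295 0.0153 0.232 ] [0.6329 0.0122 0.2293]
lugR [ 0.6221 -0.0014  0.232 ] [ 0.6237 -0.003   0.2307]
hend [0.5529 0.0424 0.224 ] [0.5475 0.0477 0.2289]
hfar [0.612  0.0129 0.224 ] [0.6017 0.0227 0.2326]
[0.0139 0.2101 0.    ] 0.21053614997025857 [0.5552 0.0428 0.184 ] [0.0659]
[0.7775 0.1342 0.272 ]
[ 0.7777 -0.1416  0.1861]
[ 0.7764 -0.3879  0.1707]
[ 0.7833 -0.0588  0.0745]
side [0.5682 0.1496 0.1847] [0.5907 0.1637 0.205 ]
side [0.5667 0.0537 0.1977] [0.5751 0.0603 0.205 ]
side [0.6062 0.0189 0.2344] [ 0.5725 -0.0121  0.205 ]
```

Measured points agree with the given sizes: the cap spacing comes to 210 mm, and axis to pivot is about 77 mm. The axis is near (0.556, 0.043) and the arm points at about -27°. I'll move above it with the jaws across the arm (yaw about 63°).

```bash
python3 -m handwheel '[{"fingers":1,"x":0,"y":-0.05,"z":0,"spin":0},{"fingers":1,"x":-0.02,"y":-0.1,"z":0.03,"spin":-8},{"fingers":1,"x":-0.045,"y":-0.143,"z":0.07,"spin":-16},{"fingers":1,"x":-0.07,"y":-0.143,"z":0.11,"spin":-24},{"fingers":1,"x":-0.095,"y":-0.143,"z":0.15,"spin":-32},{"fingers":1,"x":-0.12,"y":-0.143,"z":0.19,"spin":-40},{"fingers":1,"x":-0.145,"y":-0.143,"z":0.23,"spin":-48},{"fingers":1,"x":-0.175,"y":-0.143,"z":0.27,"spin":-56},{"fingers":1,"x":-0.2,"y":-0.143,"z":0.31,"spin":-64},{"fingers":1,"x":-0.225,"y":-0.143,"z":0.34,"spin":-64}]' 30
```

```text
time_s: 1.1
ee_pos: [0.4434, -0.157, 0.3299]
eef_rot: [-1.571, 0.0, -0.03]
force: [0.4, -0.8, 0.3]
grip_width: 0.0938
```

```bash
python3 -m handwheel '[{"fingers":1,"x":0.015,"y":0,"z":0.025,"spin":-8},{"fingers":1,"x":0.03,"y":0,"z":0.05,"spin":-16},{"fingers":1,"x":0.045,"y":0,"z":0.075,"spin":-24},{"fingers":1,"x":0.06,"y":0,"z":0.1,"spin":-32},{"fingers":1,"x":0.075,"y":0,"z":0.13,"spin":-40},{"fingers":1,"x":0.09,"y":0,"z":0.16,"spin":-48},{"fingers":1,"x":0.105,"y":0,"z":0.18,"spin":-56},{"fingers":1,"x":0.115,"y":0,"z":0.201,"spin":-65},{"fingers":1,"x":0.115,"y":0,"z":0.201,"spin":-65},{"fingers":1,"x":0.115,"y":0,"z":0.201,"spin":-65}]'
python3 - <<'E'
from h import *
o=get_obs();print(o['ee_pos'],np.degrees(o['eef_rot']),o['qpos'])
snap('wrist','w0')
print(np.linalg.inv(np.load('pics/w0.npz')['V']))
print(proj('w0',[[.556,.043,.205],[.625,.008,.232],[.565,.038,.224]]))
E
```

```text
time_s: 2.1
ee_pos: [0.5646, 0.0376, 0.3297]
eef_rot: [-1.57, 0.001, 1.097]
force: [-0.3, -0.5, 0.6]
grip_width: 0.0941
[0.5645987  0.03757603 0.32971033] [-8.99600275e+01  3.22807083e-02  6.28268451e+01] [ 1.82124931e-03  2.76203921e-01  1.22721046e+00 -1.81440965e-04
  1.63905655e+00 -1.09472616e+00]
[[ 4.55915939e-01  8.62305446e-01  2.20385965e-01  5.01644796e-01]
 [ 8.90022703e-01 -4.41579916e-01 -1.13431770e-01  7.05321663e-02]
 [-4.94816826e-04  2.47863864e-01 -9.68794746e-01  5.26957375e-01]
 [ 0.00000000e+00  0.00000000e+00  0.00000000e+00  1.00000000e+00]]
[[277.3763936  185.91932905]
 [277.67969369 267.44785381]
 [277.0297137  200.06136003]]
```

View pics/w0.png

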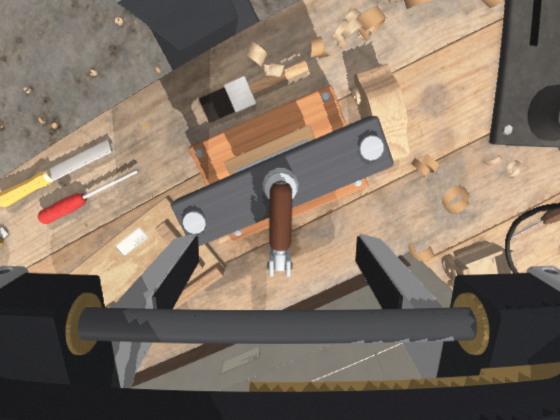

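The wrist view shows the handle lying from (282,185) to (281,250), with the lugs at (272,270) and (289,270). It runs along the tool's z axis and sits within a few pixels of the prediction.

Run:
```python
from h import *
np.set_printoptions(precision=4,suppress=True)
A=(world('w0',194,222,.184)+world('w0',372,148,.184))/2
for n,u,v,z in [('lugs',280.5,273,.228),('hin',280.5,250,.235),('hend',282.5,190,.224),('sleevetop',281,220,.235)]:print(n,world('w0',u,v,z),world('w0',u,v))
print('axis',A); A[2]=.224
for a in(-27,-25,-29):
  d=np.array([np.cos(np.radians(a)),np.sin(np.radians(a)),0]);print(a,proj('w0',[A+.075*d,A+.055*d,A-.011*d]))
```

```text
lugs [0.6335 0.0069 0.228 ] [ 0.734  -0.0416  0.    ]
hin [0.6085 0.0195 0.235 ] [0.609  0.0193 0.2337]
hend [0.5586 0.0472 0.224 ] [0.5561 0.0482 0.2371]
sleevetop [0.5817 0.0337 0.235 ] [0.5813 0.0339 0.2364]
axis [0.5611 0.0443 0.184 ]
-27 [[280.9598 265.4644]
 [280.984  247.1742]
 [281.0531 182.3121]]
-25 [[283.5215 265.4176]
 [282.8941 247.1389]
 [280.6504 182.3198]]
-29 [[278.3981 265.4285]
 [279.074  247.1469]
 [281.4558 182.3183]]
```

```bash
python3 -m handwheel '[{"fingers":1,"x":0.003,"y":0.02,"z":-0.003,"spin":0},{"fingers":1,"x":0.003,"y":0.04,"z":-0.003,"spin":0},{"fingers":1,"x":0.003,"y":0.06,"z":-0.003,"spin":0},{"fingers":1,"x":0.003,"y":0.08,"z":-0.003,"spin":0},{"fingers":1,"x":0.003,"y":0.095,"z":-0.003,"spin":0},{"fingers":0,"x":0.003,"y":0.104,"z":-0.003,"spin":0},{"fingers":-1,"x":0.003,"y":0.104,"z":-0.003,"spin":0},{"fingers":-1,"x":0.003,"y":0.104,"z":-0.003,"spin":0},{"fingers":-1,"x":0.003,"y":0.104,"z":-0.003,"spin":0},{"fingers":-1,"x":0.003,"y":0.104,"z":-0.003,"spin":0}]' 20
```

```text
time_s: 3.15
ee_pos: [0.569, 0.0389, 0.2269]
eef_rot: [-1.572, -0.0, 1.098]
force: [0.4, 0.4, 1.0]
grip_width: 0.0572
```

```bash
python3 -m handwheel '[{"fingers":-1,"x":0,"y":0,"z":0,"spin":0},{"fingers":-1,"x":0,"y":0,"z":0,"spin":0},{"fingers":-1,"x":0,"y":0,"z":0,"spin":0},{"fingers":-1,"x":0,"y":0,"z":0,"spin":0},{"fingers":-1,"x":0,"y":0,"z":0,"spin":0},{"fingers":-1,"x":0,"y":0,"z":0,"spin":0},{"fingers":-1,"x":0,"y":0,"z":0,"spin":0},{"fingers":-1,"x":0,"y":0,"z":0,"spin":0},{"fingers":-1,"x":0,"y":0,"z":0,"spin":0},{"fingers":-1,"x":0,"y":0,"z":0,"spin":0}]' 20
python3 - <<'E'
import numpy as np
# arc about pivot, radius .064, start at fold 0
for t in range(0,96,5):
    a=np.radians(t);print(t,round(-.064*np.sin(a),4),round(-.064*(1-np.cos(a)),4))
E
```

```text
time_s: 4.15
ee_pos: [0.5688, 0.039, 0.2261]
eef_rot: [-1.571, -0.0, 1.098]
force: [-0.3, -0.3, 0.2]
grip_width: 0.0003
0 -0.0 -0.0
5 -0.0056 -0.0002
10 -0.0111 -0.001
15 -0.0166 -0.0022
20 -0.0219 -0.0039
25 -0.027 -0.006
30 -0.032 -0.0086
35 -0.0367 -0.0116
40 -0.0411 -0.015
45 -0.0453 -0.0187
50 -0.049 -0.0229
55 -0.0524 -0.0273
60 -0.0554 -0.032
65 -0.058 -0.037
70 -0.0601 -0.0421
75 -0.0618 -0.0474
80 -0.063 -0.0529
85 -0.0638 -0.0584
90 -0.064 -0.064
95 -0.0638 -0.0696
```

The jaws shut on nothing, so I need to look.

Run:
```python
from h import *
a,_=snap('wrist','w1');b,_=snap('scene','s1')
c=cv2.resize(b[115:265,235:425],None,fx=2.8,fy=2.8)
im=np.zeros((420+0,560+532,3),np.uint8);im[:,:560]=a;im[:420,560:]=c[:420,:532]
cv2.imwrite('pics/m1.png',cv2.resize(im,(800,308))[:,:,::-1])
```

```text
(no output)
```

View pics/m1.png

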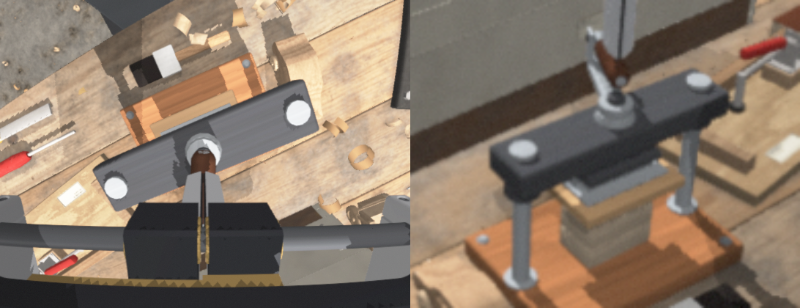

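Run:
```python
from h import *
np.set_printoptions(precision=3,suppress=True)
for u in(330,334,338,342):
  for v in range(128,166,4):print(u,v,world('s1',u,v))
b=cv2.imread('pics/s1.png')[90:190,285:395];a=cv2.imread('pics/w1.png')[120:300,190:370]
im=np.zeros((400,840,3),np.uint8);im[:,:440]=cv2.resize(b,(440,400),interpolation=2);im[:,440:]=cv2.resize(a,(400,400),interpolation=2)
cv2.imwrite('pics/m2.png',cv2.resize(im,(798,380)))
```

```text
330 128 [0.571 0.049 0.274]
330 132 [0.567 0.052 0.268]
330 136 [0.567 0.051 0.26 ]
330 140 [0.585 0.033 0.235]
330 144 [0.577 0.04  0.233]
330 148 [0.569 0.047 0.23 ]
330 152 [0.564 0.051 0.226]
330 156 [0.584 0.031 0.198]
330 160 [0.575 0.039 0.197]
330 164 [0.562 0.05  0.199]
334 128 [0.562 0.048 0.278]
334 132 [0.561 0.047 0.269]
334 136 [0.562 0.046 0.26 ]
334 140 [0.561 0.046 0.252]
334 144 [0.566 0.041 0.239]
334 148 [0.558 0.047 0.236]
334 152 [0.552 0.052 0.232]
334 156 [0.552 0.052 0.223]
334 160 [0.563 0.04  0.204]
334 164 [0.553 0.049 0.204]
338 128 [0.558 0.041 0.277]
338 132 [0.559 0.039 0.268]
338 136 [0.558 0.039 0.259]
338 140 [0.557 0.039 0.251]
338 144 [0.565 0.031 0.235]
338 148 [0.553 0.042 0.237]
338 152 [0.548 0.046 0.232]
338 156 [0.548 0.045 0.223]
338 160 [0.558 0.034 0.204]
338 164 [0.551 0.041 0.201]
342 128 [0.555 0.034 0.276]
342 132 [0.554 0.034 0.268]
342 136 [0.554 0.033 0.26 ]
342 140 [ 0.794 -0.21   0.042]
342 144 [ 0.796 -0.213  0.027]
342 148 [ 0.795 -0.213  0.015]
342 152 [ 0.796 -0.215  0.002]
342 156 [ 0.784 -0.205 -0.001]
342 160 [0.58  0.001 0.179]
342 164 [0.55  0.031 0.198]
```

View pics/m2.png

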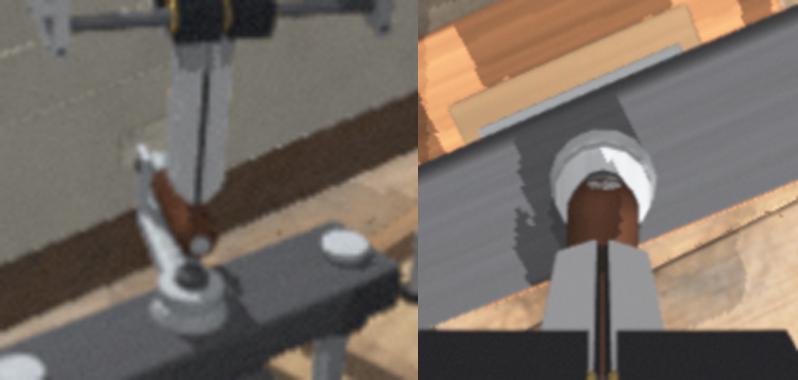

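The scene depth puts the closed fingertips at z of about 0.247, resting just above the handle. The reported TCP implies 0.207. I'll check the offset on the whole gripper before relying on it.

Run:
```python
from h import *
np.set_printoptions(precision=3,suppress=True)
for v in range(90,130,4):print(v,world('s1',337,v), world('s1',332,v))
q=get_obs();print(q['ee_pos'],q['qpos'])
# wrist view depth of fingers tips and handle
for u,v in [(258,240),(284,240),(256,232),(286,232),(271,225),(258,260),(286,260)]:print(u,v,world('w1',u,v))
# predicted tip pixel in wrist image for tip z=.247/.207
print(proj('w1',[[.5688,.039,.247],[.5688,.039,.207]]),proj('s1',[[.5688,.039,.247],[.5688,.039,.207]]))
```

```text
90 [0.547 0.061 0.365] [0.551 0.07  0.366]
94 [0.544 0.064 0.359] [0.548 0.071 0.36 ]
98 [0.543 0.063 0.352] [0.548 0.071 0.352]
102 [0.561 0.046 0.331] [0.566 0.053 0.331]
106 [0.561 0.045 0.323] [0.568 0.051 0.322]
110 [0.561 0.045 0.315] [0.565 0.053 0.315]
114 [0.561 0.043 0.306] [0.565 0.052 0.307]
118 [0.561 0.043 0.298] [0.565 0.051 0.298]
122 [0.56  0.042 0.289] [0.564 0.052 0.291]
126 [0.56  0.042 0.281] [0.563 0.052 0.283]
[0.569 0.039 0.226] [ 0.004  0.319  1.406  0.     1.417 -1.094]
258 240 [0.556 0.034 0.255]
284 240 [0.563 0.047 0.255]
256 232 [0.573 0.019 0.18 ]
286 232 [0.565 0.048 0.236]
271 225 [0.557 0.042 0.237]
258 260 [0.557 0.035 0.282]
286 260 [0.563 0.047 0.282]
[[276.095 249.183]
 [276.237 227.837]] [[333.855 139.309]
 [332.505 157.043]]
```

Both cameras agree that the tool is 40 mm higher than reported, while x and y are right. I'll open, go 40 mm lower and grip.

```bash
python3 -m handwheel '[{"fingers":0.1,"x":0,"y":0,"z":0,"spin":0},{"fingers":0.1,"x":0,"y":0,"z":0,"spin":0},{"fingers":0.1,"x":0,"y":0,"z":0,"spin":0},{"fingers":0.1,"x":0,"y":0,"z":0,"spin":0},{"fingers":0.1,"x":0,"y":0,"z":0,"spin":0},{"fingers":0.1,"x":0,"y":0,"z":0,"spin":0},{"fingers":0.1,"x":0,"y":0.01,"z":0,"spin":0},{"fingers":0.1,"x":0,"y":0.02,"z":0,"spin":0},{"fingers":0.1,"x":0,"y":0.03,"z":0,"spin":0},{"fingers":0.1,"x":0,"y":0.04,"z":0,"spin":0}]' 20
python3 -m handwheel '[{"fingers":-1,"x":0,"y":0,"z":0,"spin":0},{"fingers":-1,"x":0,"y":0,"z":0,"spin":0},{"fingers":-1,"x":0,"y":0,"z":0,"spin":0},{"fingers":-1,"x":0,"y":0,"z":0,"spin":0},{"fingers":-1,"x":0,"y":0,"z":0,"spin":0},{"fingers":-1,"x":0,"y":0,"z":0,"spin":0},{"fingers":-1,"x":0,"y":0,"z":0,"spin":0},{"fingers":-1,"x":0,"y":0,"z":0,"spin":0},{"fingers":-1,"x":0,"y":0,"z":0,"spin":0},{"fingers":-1,"x":0,"y":0,"z":0,"spin":0}]' 20
```

```text
time_s: 5.25
ee_pos: [0.5686, 0.0389, 0.1849]
eef_rot: [-1.57, 0.0, 1.098]
force: [-0.3, 0.5, -0.1]
grip_width: 0.0517
time_s: 6.25
ee_pos: [0.5689, 0.0389, 0.1862]
eef_rot: [-1.571, -0.0, 1.098]
force: [1.7, -1.3, 2.0]
grip_width: 0.0212
```

Gripped at 21 mm. Next is the arc up.

```bash
python3 -m handwheel '[{"fingers":-1,"x":0,"y":-0.0055,"z":0,"spin":0},{"fingers":-1,"x":0,"y":-0.011,"z":-0.001,"spin":0},{"fingers":-1,"x":0,"y":-0.0165,"z":-0.002,"spin":0},{"fingers":-1,"x":0,"y":-0.022,"z":-0.004,"spin":0},{"fingers":-1,"x":0,"y":-0.027,"z":-0.006,"spin":0},{"fingers":-1,"x":0,"y":-0.032,"z":-0.0085,"spin":0},{"fingers":-1,"x":0,"y":-0.0365,"z":-0.0115,"spin":0},{"fingers":-1,"x":0,"y":-0.041,"z":-0.015,"spin":0},{"fingers":-1,"x":0,"y":-0.045,"z":-0.019,"spin":0},{"fingers":-1,"x":0,"y":-0.049,"z":-0.023,"spin":0}]' 20
python3 -m handwheel '[{"fingers":-1,"x":0,"y":-0.0035,"z":-0.004,"spin":0},{"fingers":-1,"x":0,"y":-0.0065,"z":-0.009,"spin":0},{"fingers":-1,"x":0,"y":-0.009,"z":-0.014,"spin":0},{"fingers":-1,"x":0,"y":-0.011,"z":-0.019,"spin":0},{"fingers":-1,"x":0,"y":-0.013,"z":-0.0245,"spin":0},{"fingers":-1,"x":0,"y":-0.014,"z":-0.03,"spin":0},{"fingers":-1,"x":0,"y":-0.015,"z":-0.0355,"spin":0},{"fingers":-1,"x":0,"y":-0.015,"z":-0.041,"spin":0},{"fingers":-1,"x":0,"y":-0.015,"z":-0.044,"spin":0},{"fingers":-1,"x":0,"y":-0.015,"z":-0.047,"spin":0}]' 20
```

```text
time_s: 7.25
ee_pos: [0.5894, 0.0283, 0.2354]
eef_rot: [-1.57, 0.0, 1.098]
force: [-3.2, -1.6, -6.2]
grip_width: 0.0212
time_s: 8.25
ee_pos: [0.6314, 0.0071, 0.2512]
eef_rot: [-1.571, -0.0, 1.099]
force: [-7.0, 0.0, 2.4]
grip_width: 0.0209
```

Run:
```python
from h import *
b,_=snap('scene','s2');a,_=snap('side','d2')
x=cv2.resize(b[80:200,270:400],(520,480),interpolation=2);y=cv2.resize(a[60:230,150:300],(424,480),interpolation=2)
cv2.imwrite('pics/m3.png',cv2.resize(np.hstack([x,y]),(800,407))[:,:,::-1])
```

```text
(no output)
```

View pics/m3.png

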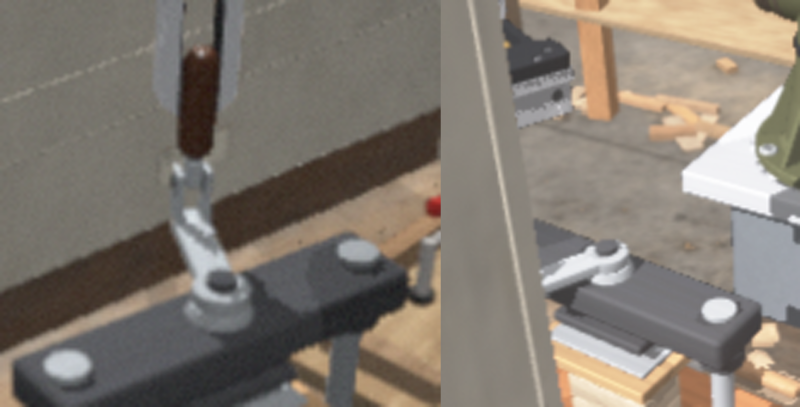

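Run:
```python
from h import *
np.set_printoptions(precision=3,suppress=True)
d=np.array([np.cos(np.radians(-27)),np.sin(np.radians(-27)),0]);A=np.array([.559,.044,.224]);p=A+.075*d
for f in(70,80,85,90):
  f=np.radians(f);h=-d*np.cos(f)+np.array([0,0,np.sin(f)]);print(proj('s2',[p,p+.02*h,p+.086*h]).ravel())
print('meas',327.5,125.7,329.6,94.7)
for X,Y in((200,70),(198,100),(196,140)):print(world('s2',270+X/3.39,80+Y/3.39))
```

```text
[324.88  132.503 326.247 126.062 331.059 103.352]
[324.88  132.503 325.852 124.814 329.233  97.952]
[324.88  132.503 325.643 124.278 328.276  95.698]
[324.88  132.503 325.429 123.806 327.303  93.762]
meas 327.5 125.7 329.6 94.7
[0.614 0.016 0.302]
[0.614 0.016 0.283]
[0.613 0.016 0.257]
```

The depth readings put the sleeve's face at (0.614, 0.016) at three heights, so the handle is vertical. In this view it runs from (202,50) to (195,155). Next I crank by half turns. With the tool not turning, the sleeve spins on its core.

```bash
python3 - <<'E'
from h import *
np.set_printoptions(precision=2,suppress=True)
A=np.array([.559,.044]);ex=np.array([.998,-.066]);ey=np.array([.066,.998])
for z in(.089,.092,.095,.098,.101):print(z,proj('s0',[np.r_[A-.045*ex+.06*ey,z],np.r_[A-.045*ex-.06*ey,z],np.r_[A-.045*ex+.06*ey,z+.012]]).ravel())
print('meas near',235+349/4-.4,115+440/4-.4,'right',235+534/4-.4,115+357/4-.4)
E
python3 -m handwheel '[{"fingers":-1,"x":-0.012,"y":0,"z":0.001,"spin":0},{"fingers":-1,"x":-0.031,"y":0,"z":0.007,"spin":0},{"fingers":-1,"x":-0.048,"y":0,"z":0.017,"spin":0},{"fingers":-1,"x":-0.061,"y":0,"z":0.031,"spin":0},{"fingers":-1,"x":-0.071,"y":0,"z":0.052,"spin":0},{"fingers":-1,"x":-0.075,"y":0,"z":0.075,"spin":0},{"fingers":-1,"x":-0.071,"y":0,"z":0.098,"spin":0},{"fingers":-1,"x":-0.061,"y":0,"z":0.119,"spin":0},{"fingers":-1,"x":-0.044,"y":0,"z":0.136,"spin":0},{"fingers":-1,"x":-0.023,"y":0,"z":0.146,"spin":0}]' 40
```

```text
0.089 [319.82 231.05 366.74 209.69 320.14 226.38]
0.092 [319.9  229.89 366.9  208.55 320.23 225.2 ]
0.095 [319.98 228.72 367.05 207.41 320.31 224.01]
0.098 [320.06 227.55 367.21 206.26 320.39 222.83]
0.101 [320.14 226.38 367.37 205.11 320.47 221.64]
meas near 321.85 224.6 right 368.1 203.85
time_s: 9.35
ee_pos: [0.4909, 0.0528, 0.2513]
eef_rot: [-1.575, -0.001, 1.098]
force: [8.6, -5.5, 0.6]
grip_width: 0.0204
```

```bash
python3 -m handwheel '[{"fingers":-1,"x":0.023,"y":0,"z":0.004,"spin":0},{"fingers":-1,"x":0.046,"y":0,"z":0,"spin":0},{"fingers":-1,"x":0.067,"y":0,"z":-0.011,"spin":0},{"fingers":-1,"x":0.084,"y":0,"z":-0.027,"spin":0},{"fingers":-1,"x":0.0945,"y":0,"z":-0.048,"spin":0},{"fingers":-1,"x":0.098,"y":0,"z":-0.071,"spin":0},{"fingers":-1,"x":0.0945,"y":0,"z":-0.0945,"spin":0},{"fingers":-1,"x":0.084,"y":0,"z":-0.115,"spin":0},{"fingers":-1,"x":0.067,"y":0,"z":-0.132,"spin":0},{"fingers":-1,"x":0.046,"y":0,"z":-0.143,"spin":0}]' 40
python3 - <<'E'
from h import *
np.set_printoptions(precision=3,suppress=True)
print(get_obs()['force'])
b,_=snap('scene','s3')
cv2.imwrite('pics/m4.png',cv2.resize(b[80:240,260:400],(600,686),interpolation=2)[:600,:,::-1])
E
```

```text
time_s: 10.35
ee_pos: [0.6401, 0.0283, 0.2512]
eef_rot: [-1.573, -0.003, 1.099]
force: [-4.0, 4.1, 3.4]
grip_width: 0.0208
[-4.007  4.052  3.376]
```

View pics/m4.png

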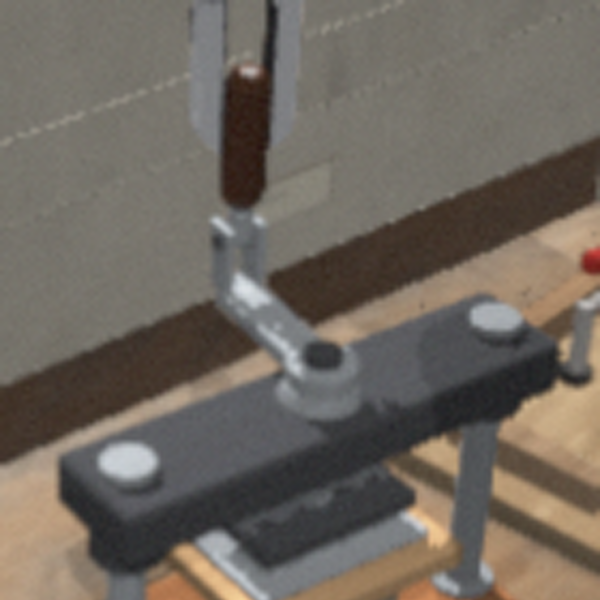

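The handle is still upright and the pad is lower. It has turned 342° so far. The starting pad height was about 0.101, which puts the initial crank angle at about 0.4 rad, so one more full turn gives about 12.6 rad.

```bash
python3 -m handwheel '[{"fingers":-1,"x":-0.023,"y":0,"z":-0.004,"spin":0},{"fingers":-1,"x":-0.046,"y":0,"z":0,"spin":0},{"fingers":-1,"x":-0.067,"y":0,"z":0.011,"spin":0},{"fingers":-1,"x":-0.084,"y":0,"z":0.027,"spin":0},{"fingers":-1,"x":-0.0945,"y":0,"z":0.048,"spin":0},{"fingers":-1,"x":-0.098,"y":0,"z":0.071,"spin":0},{"fingers":-1,"x":-0.0945,"y":0,"z":0.0945,"spin":0},{"fingers":-1,"x":-0.084,"y":0,"z":0.115,"spin":0},{"fingers":-1,"x":-0.067,"y":0,"z":0.132,"spin":0},{"fingers":-1,"x":-0.046,"y":0,"z":0.143,"spin":0}]' 40
python3 -m handwheel '[{"fingers":-1,"x":0.023,"y":0,"z":0.004,"spin":0},{"fingers":-1,"x":0.046,"y":0,"z":0,"spin":0},{"fingers":-1,"x":0.067,"y":0,"z":-0.011,"spin":0},{"fingers":-1,"x":0.084,"y":0,"z":-0.027,"spin":0},{"fingers":-1,"x":0.0945,"y":0,"z":-0.048,"spin":0},{"fingers":-1,"x":0.098,"y":0,"z":-0.071,"spin":0},{"fingers":-1,"x":0.0945,"y":0,"z":-0.0945,"spin":0},{"fingers":-1,"x":0.084,"y":0,"z":-0.115,"spin":0},{"fingers":-1,"x":0.067,"y":0,"z":-0.132,"spin":0},{"fingers":-1,"x":0.046,"y":0,"z":-0.143,"spin":0}]' 40
python3 - <<'E'
from h import *
b,_=snap('scene','s4')
f=lambda n:cv2.resize(cv2.imread('pics/'+n+'.png')[85:260,265:395],(400,538),interpolation=2)
cv2.imwrite('pics/m5.png',np.hstack([f('s3'),f('s4')]))
E
```

```text
time_s: 11.4
ee_pos: [0.4911, 0.0529, 0.2513]
eef_rot: [-1.575, -0.001, 1.098]
force: [13.2, -6.3, -1.9]
grip_width: 0.0211
time_s: 12.4
ee_pos: [0.6402, 0.0288, 0.2512]
eef_rot: [-1.573, -0.003, 1.099]
force: [-4.0, 5.6, 3.1]
grip_width: 0.0212
```

View pics/m5.png

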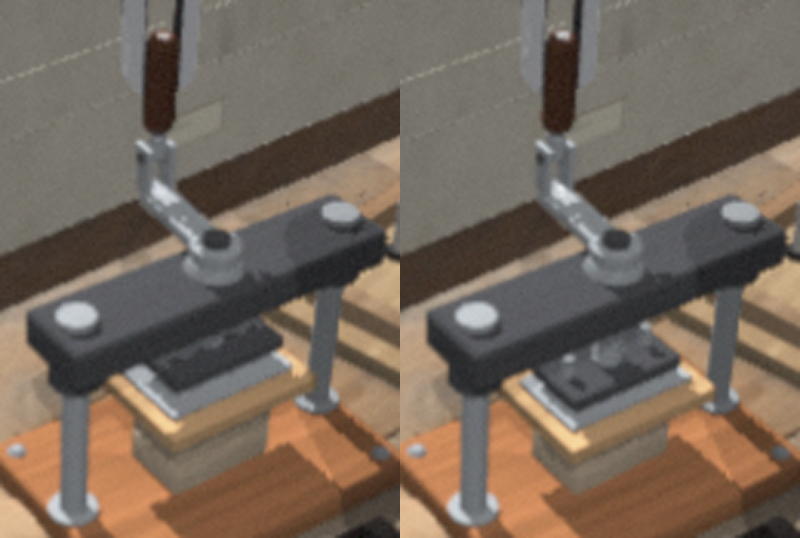

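Run:
```python
from h import *
f=lambda n:cv2.resize(cv2.imread('pics/'+n+'.png')[170:250,290:365],(266*1,284*1),interpolation=2)
g=lambda n:cv2.resize(cv2.imread('pics/'+n+'.png')[175:250,295:370],(400,400),interpolation=2)
top=np.hstack([g('s3'),g('s4')])
for v in range(0,400,50):cv2.line(top,(0,v),(799,v),(0,255,0),1)
cv2.imwrite('pics/m6.png',top)
A=np.array([.559,.044]);ex=np.array([.998,-.066]);ey=np.array([.066,.998])
for z in(.075,.085,.101):
  p=proj('s0',[np.r_[A-.045*ex+.06*ey,z],np.r_[A-.045*ex+.06*ey,z+.012],np.r_[A-.045*ex-.06*ey,z]]);print(z,((p-[295,175])*400/75).ravel().round(1))
p=proj('s0',[np.r_[A-.025*ex+.04*ey,.025]]);print((p-[295,175])*400/75)
```

```text
0.075 [130.4 327.5 132.1 303.  378.8 213.1]
0.085 [131.8 307.1 133.5 282.4 381.5 193.1]
0.101 [134.1 274.  135.9 248.7 385.9 160.6]
[[134.181311   375.88170627]]
```

View pics/m6.png

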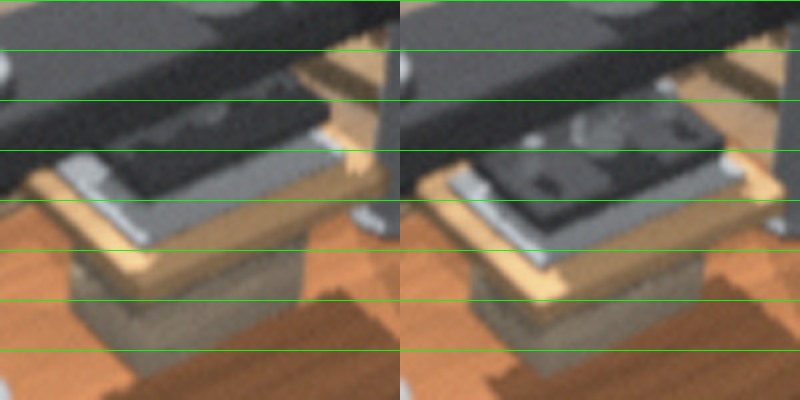

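The pad has clearly come down onto the blanks, with its near bottom corner now at about row 324 against 327 predicted for z = 0.075. Next I'll check the spring squeeze by depth.

Run:
```python
from h import *
np.set_printoptions(precision=3,suppress=True)
A=np.array([.559,.044]);ex=np.array([.998,-.066]);ey=np.array([.066,.998])
for s in('s0','s3','s4'):
  q=np.load('pics/'+s+'.npz');d=q['d'];pts=[]
  for v in range(185,235):
    for u in range(295,368):
      if d[v,u]>0:
        w=world(s,u,v,depth=float(d[v,u]));r=w[:2]-A;pts.append([r@ex,r@ey,w[2],u,v])
  P=np.array(pts);m=(P[:,0]>-.05)&(P[:,0]<.03)&(abs(P[:,1])<.07)&(P[:,2]<.15)&(P[:,2]>.07);P=P[m]
  print(s,len(P))
  for lo,hi in((-.046,-.041),(-.040,-.035),(-.034,-.028),(-.027,-.02),(-.019,0)):
    k=(P[:,0]>lo)&(P[:,0]<hi)&(abs(P[:,1])<.05);h,e=np.histogram(P[k,2]*1000,bins=np.arange(70,152,3));print(lo,[(int(a),int(b)) for a,b in zip(e,h) if b>2])
```

```text
s0 1491
-0.046 [(97, 7), (100, 24), (103, 23), (106, 27), (109, 73), (112, 15)]
-0.04 [(106, 8), (109, 68), (112, 11)]
-0.034 [(70, 8), (73, 5), (106, 9), (109, 55), (112, 58), (115, 35)]
-0.027 [(70, 36), (73, 33), (76, 4), (109, 4), (112, 57), (115, 48), (124, 3), (127, 21), (130, 38), (133, 63), (136, 60), (139, 3)]
-0.019 [(70, 7), (73, 4), (109, 10), (112, 76), (115, 61), (130, 4), (133, 28), (136, 48)]
s3 1613
-0.046 [(85, 22), (88, 31), (91, 24), (94, 64), (97, 12)]
-0.04 [(91, 9), (94, 56), (97, 13)]
-0.034 [(91, 9), (94, 60), (97, 52), (100, 34)]
-0.027 [(94, 3), (97, 72), (100, 34), (112, 21), (115, 40), (118, 55), (121, 56), (124, 3)]
-0.019 [(94, 8), (97, 78), (100, 55), (112, 4), (115, 9), (118, 70), (121, 166), (124, 18), (127, 12), (130, 3), (133, 3)]
s4 1711
-0.046 [(76, 28), (79, 34), (82, 41), (85, 57), (88, 12)]
-0.04 [(82, 15), (85, 56), (88, 8)]
-0.034 [(82, 21), (85, 57), (88, 57), (91, 17)]
-0.027 [(85, 9), (88, 80), (91, 20), (94, 6), (97, 18), (100, 42), (103, 69), (106, 33)]
-0.019 [(82, 3), (85, 15), (88, 31), (91, 8), (97, 4), (100, 9), (103, 141), (106, 100), (109, 22), (112, 23), (115, 19), (118, 21), (121, 11), (124, 11), (127, 9), (130, 3)]
```

The depth readings show the carriage fell 16 mm over the last turn while the pad fell only 9 mm. The pad's top is at 0.087, so it bears on the blanks with its springs squeezed about 7 mm (about 12.8 rad). Before folding I'll open, align the jaws to the arm, which now points at -9°, and re-grip.

```bash
python3 -m handwheel '[{"fingers":0,"x":0,"y":0,"z":0,"spin":0},{"fingers":0,"x":0,"y":0,"z":0,"spin":0},{"fingers":0,"x":0,"y":0,"z":0,"spin":0},{"fingers":0,"x":0.001,"y":0,"z":0.002,"spin":-6},{"fingers":0,"x":0.001,"y":0,"z":0.004,"spin":-12},{"fingers":0,"x":0.001,"y":0,"z":0.006,"spin":-18},{"fingers":-1,"x":0.001,"y":0,"z":0.006,"spin":-18},{"fingers":-1,"x":0.001,"y":0,"z":0.006,"spin":-18},{"fingers":-1,"x":0.001,"y":0,"z":0.006,"spin":-18},{"fingers":-1,"x":0.001,"y":0,"z":0.006,"spin":-18}]' 20
python3 - <<'E'
import numpy as np
for t in range(5,96,5):
    a=np.radians(t);print(t,round(.067*(1-np.cos(a)),4),round(.067*np.sin(a),4))
E
```

```text
time_s: 13.45
ee_pos: [0.6341, 0.0324, 0.2502]
eef_rot: [-1.571, 0.0, 1.411]
force: [0.4, -1.5, 0.4]
grip_width: 0.0215
5 0.0003 0.0058
10 0.001 0.0116
15 0.0023 0.0173
20 0.004 0.0229
25 0.0063 0.0283
30 0.009 0.0335
35 0.0121 0.0384
40 0.0157 0.0431
45 0.0196 0.0474
50 0.0239 0.0513
55 0.0286 0.0549
60 0.0335 0.058
65 0.0387 0.0607
70 0.0441 0.063
75 0.0497 0.0647
80 0.0554 0.066
85 0.0612 0.0667
90 0.067 0.067
95 0.0728 0.0667
```

```bash
python3 -m handwheel '[{"fingers":-1,"x":0,"y":0,"z":0.006,"spin":0},{"fingers":-1,"x":0,"y":0.001,"z":0.012,"spin":0},{"fingers":-1,"x":0,"y":0.002,"z":0.017,"spin":0},{"fingers":-1,"x":0,"y":0.004,"z":0.023,"spin":0},{"fingers":-1,"x":0,"y":0.006,"z":0.028,"spin":0},{"fingers":-1,"x":0,"y":0.009,"z":0.0335,"spin":0},{"fingers":-1,"x":0,"y":0.012,"z":0.0385,"spin":0},{"fingers":-1,"x":0,"y":0.0155,"z":0.043,"spin":0},{"fingers":-1,"x":0,"y":0.0195,"z":0.0475,"spin":0},{"fingers":-1,"x":0,"y":0.024,"z":0.0515,"spin":0}]' 20
python3 -m handwheel '[{"fingers":-1,"x":0,"y":0.0045,"z":0.0035,"spin":0},{"fingers":-1,"x":0,"y":0.0095,"z":0.0065,"spin":0},{"fingers":-1,"x":0,"y":0.0145,"z":0.009,"spin":0},{"fingers":-1,"x":0,"y":0.02,"z":0.0115,"spin":0},{"fingers":-1,"x":0,"y":0.0255,"z":0.013,"spin":0},{"fingers":-1,"x":0,"y":0.0315,"z":0.0145,"spin":0},{"fingers":-1,"x":0,"y":0.037,"z":0.015,"spin":0},{"fingers":-1,"x":0,"y":0.043,"z":0.0155,"spin":0},{"fingers":-1,"x":0,"y":0.045,"z":0.0155,"spin":0},{"fingers":-1,"x":0,"y":0.045,"z":0.0155,"spin":0}]' 20
```

```text
time_s: 14.45
ee_pos: [0.5827, 0.0407, 0.2269]
eef_rot: [-1.571, -0.0, 1.412]
force: [-2.9, -1.1, 7.4]
grip_width: 0.0212
time_s: 15.45
ee_pos: [0.5667, 0.0432, 0.181]
eef_rot: [-1.568, 0.0, 1.412]
force: [-7.3, -2.3, 4.3]
grip_width: 0.0206
```

Release, retreat straight up 0.13 m, and check.

```bash
python3 -m handwheel '[{"fingers":0,"x":0,"y":0,"z":0,"spin":0},{"fingers":0,"x":0,"y":0,"z":0,"spin":0},{"fingers":0,"x":0,"y":0,"z":0,"spin":0},{"fingers":0,"x":0,"y":0,"z":0,"spin":0},{"fingers":0,"x":0,"y":-0.02,"z":0,"spin":0},{"fingers":0,"x":0,"y":-0.04,"z":0,"spin":0},{"fingers":0,"x":0,"y":-0.06,"z":0,"spin":0},{"fingers":0,"x":0,"y":-0.09,"z":0,"spin":0},{"fingers":0,"x":0,"y":-0.12,"z":0,"spin":0},{"fingers":0,"x":0,"y":-0.13,"z":0,"spin":0}]' 20
python3 - <<'E'
from h import *
np.set_printoptions(precision=3,suppress=True)
b,_=snap('scene','s5');w,_=snap('wrist','w5')
x=cv2.resize(b[110:285,235:415],(412,400),interpolation=2);y=cv2.resize(w[80:300,180:393],(388,400),interpolation=2)
cv2.imwrite('pics/m7.png',np.hstack([x,y])[:,:,::-1])
A=np.array([.559,.044]);d=np.array([np.cos(np.radians(-9)),np.sin(np.radians(-9))])
for t in(0,.015,.03,.045):
  p=np.r_[A+t*d,.235];u,v=proj('w5',[p])[0];print(t,world('w5',u,v), world('s5',*proj('s5',[p])[0]))
E
```

```text
time_s: 16.45
ee_pos: [0.5684, 0.0432, 0.314]
eef_rot: [-1.575, -0.001, 1.413]
force: [0.3, 0.3, -0.5]
grip_width: 0.0469
0 [0.558 0.044 0.24 ] [0.556 0.047 0.237]
0.015 [0.573 0.042 0.24 ] [0.571 0.044 0.237]
0.03 [0.588 0.039 0.238] [0.587 0.041 0.236]
0.045 [0.603 0.037 0.237] [0.604 0.036 0.234]
```

View pics/m7.png

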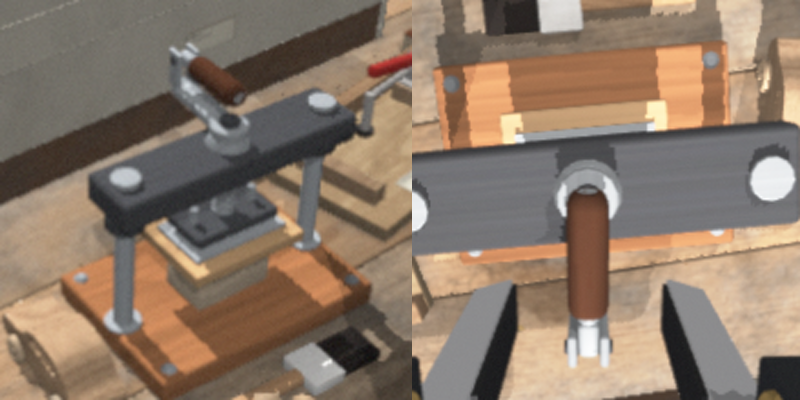

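The view shows the handle lying flat over the arm, from (588,195) to (588,315) on the right side. The pad is on the blanks, the blanks are flush, and the brush and car haven't moved. The handle's slope is about 0.07 rad at most, against a limit of 0.2, so I'm handing in.

Run:
```python
from h import *
workorder.hand_in();o=get_obs();print(o['time_s'],o['force'])
```

```text
the job is handed in; nothing more can be done
the job is handed in; nothing more can be done
```

The press is clamped, the handle is folded flat again, and I handed the job in after about 16.5 s of robot time. No verdict is reported.

**What I did:** I swung the handle upright and cranked 702° (about 12.25 rad) clockwise. I then re-gripped in line with the arm, folded the handle, and retreated upward.

**Last checks:**
- **Handle:** depth shows it flat within about 0.07 rad, against a limit of 0.2.
- **Pad and springs:** measured at the end of cranking, the pad underside was at about 75 mm, on the upper blank. The springs were squeezed about 7 mm, roughly 40 N by calculation. I did not measure the depths again after folding; the last picture still shows the pad on the blanks.
- **Surroundings:** in the last picture the blanks look flush and the brush and car look undisturbed. I judged both by eye only.
- **Gripper:** clear of everything, with about 0 N on the wrist.

**What disagreed:**
- **Tool height:** both cameras showed the tool 40 mm higher than its reported height. The first grip therefore closed on air above the handle; I corrected it from the images.
- **Crank angle:** the final angle of about 12.7 rad is an estimate, because I inferred the starting angle (about 0.4 rad) from the arm direction and pad height. The squeeze measurement agrees with it.

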